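# Open the paste jar on the book-mending counter

## Robot

A 6-joint arm with a two-finger parallel gripper is mounted at the origin on the work surface. World frame = base frame: x ahead of the robot, y to its left, z up, the work surface at z = 0. Lengths are in m, angles in rad, forces in N, time in s.
With the tool pointing down it reaches from about 0.25 to 0.85 m from the base axis. Payload 12.5 kg.
Tool frame: the origin (TCP) lies midway between the tips of the shut fingers; the grasp point (between the pads) lies ctrl.grip_point_offset behind it (ctrl.grip_point_offset is the distance from the TCP to the grasp point, in m); z points along the fingers, y is the line along which they close (so a half turn about z gives the same grasp; the last joint's range is limited). The gripper opens to 93 mm and grips with 3 to 60 N. Pads are 15 mm wide; open, the fingers measure 128 mm over their backs; the gripper's body (75 mm by 188 mm) begins 65 mm behind the grasp point.
Start: joints at [-1.406, 0.351, 1.652, -0, 1.139, -0.085], TCP at [0.136, -0.533, 0.219] pointing down, gripper open.
Joint ranges: [-2.75, 2.75], [-0.79, 2.1], [0.01, 2.65], [-1.57, 4.71], [0.07, 3.14], [-2.87, 2.87]. Speed limits (rad/s): [2.22, 2.22, 2.79, 3.14, 3.14, 3.14].

## Interface

Orientations are given as a 3x3 rotation matrix whose columns are the frame's x, y, z axes.
In Python, from plant import ctrl, snapshot, job_done, cut_out, place_of gives the robot as it stands. The module is installed in compiled form; this text tells all that it offers.
- The arm moves only by the tool play_rows, never from a script. Its argument "motion" is a list that holds one entry, the list of rows, each a list of 5 numbers: the shift along the world's x, y, z in m, then the turn about the world's z in degrees, then the opening, from 0 (shut) to 1 (fully open). In form: [[[x, y, z, roll, jaw], ...]]. A call has 1 to 20 rows; each row shifts and turns the commanded pose from where the row before left it; what a row does not reach is not made up. A row lasts 1/12 s, in which the tool goes at most 41.7 mm and 7.16 degrees, less where a joint would pass 70% of its speed; a pose out of reach is approached as far as the arm can. A call is refused whole if a number of a shift passes 0.0417 or a number of a turn 7.16, either way. A call with a gripper value outside its range is refused whole. The fingers move at their own pace and stop on an object; "newtons" is the grip in N (left out, the last holds). Time passes only in rows, so rows that do not move let the fingers close. It gives the time, the measured TCP pose, the force, the opening and the grip force at its end, in the units of the state.
- ctrl.read_state(): the state, without advancing time (a new reading comes with each control period).
- snapshot(name): name is "scene" or "side" or "wrist"; returns a dict with "image" (400x640x3 uint8, red, green, blue), "intrinsics" (3x3 intrinsics, pixels), "R" (3x3) and "t" (3): a world point X has camera coordinates R X + t; the wrist camera has in their place "mount" (4x4, takes a point from camera to tool coordinates, whose origin is the TCP and whose axes are the flange's). Camera axes: x right, y down, z forward; pixel columns grow to the right and rows downward; lengths in m; the calibration is good to about 2 mm. A picture is of the moment at which its call begins: read the wrist's pose just before it. There is no depth.
- job_done(): hands the job in; it is judged then, once.
Trained networks look in the newest picture that a camera, given by its name, has taken for a name from the list of things; names that differ only in an ending like _2 or _b are one class to them, and where a whole thing is asked for, a point or a joint stands for the part that bears it (a point fixed in the world has none). Each returns a list of dicts, best first, with "confidence" (0 to 1); they miss things now and then, are a little off and sometimes report something else, mostly with a low value. They report only what shows in the picture. A call takes as long as a camera call. They do not tell look-alikes from the thing itself.
- cut_out(name, camera): "mask" (400x640 bool, what is visible of it) and "bbox" ([left, top, right, bottom] in pixels, round what is visible of it).
- place_of(name, camera): "position" ([column, row] in pixels: a listed point, or the origin of a listed thing).
The state is a dict: "time_s": time; "joints": joint angles; "dq": joint speeds; "joint_torque": joint torques, N m; "tool_pos": TCP position; "eef_rot": TCP orientation; "ft_force": force on the tool from outside, world axes, zero at the start; "wrist_torque": the same for the moment, N m; "finger_gap": finger opening in m; "grip_force": force on a finger pad.
Only numpy, scipy, OpenCV 4.12 (cv2) and the standard library are available. Lean on these libraries where they do the work, as an engineer would, in place of code of your own. Each camera call takes 0.05 s, during which the arm holds its last target. There are 200 camera calls.

## Task

Set the closed square paste jar down into the square pocket of the blue jar holder, fully home, so that the holder keeps the jar from turning. Then unscrew its tight green cap anticlockwise until the thread lets go, and lift it straight up a few centimetres clear of the jar; finish while still holding the cap upright just above the jar's mouth, with the jar still home in the holder. Do not disturb the other things on the counter.

Things in the scene. Friction and masses are not known exactly. Their poses are not given: they have to be found in the camera images.
- jar_center (a point): Centre of the square body of a loose upright amber glass jar (pale label, green band, about 0.42 kg): body 64 x 64 x 58 mm, so 29 mm above its underside. z up, x and y square to its sides. A round neck, 39 mm across, ends 86 mm above the underside. It can be lifted by its tight cap. Standing loose it turns along with the cap; in the pocket it cannot.
- cap_center (a point): Centre of the green ribbed round cap, 56 mm across, 28 mm high, 50 g; z up, x along the white stripe on top. At the start it is tight (about 0.4 N m), 55 mm above jar_center, 12 mm clear of the square body. Anticlockwise from above it lets go after 1.0 to 1.1 rad, a sprung seal raising it 3 mm; from 1.15 to 1.6 rad it lifts straight off. Stops block it at 1.7 rad and clockwise.
- holder_floor (a point): Centre of the floor of a square pocket in a blue block fixed to the counter, 8 mm above the counter. Block 116 x 116 mm, 32 mm high; pocket 68 x 68 mm, 24 mm deep, open at the top; it takes the jar upright in any of four quarter turns. x and y are square to the pocket's sides.
- book_stack_center (a point): Stack of four books, about 150 x 210 x 77 mm (centre). Leave alone.
- tape_roll_center (a point): Yellow roll of packing tape lying flat, 96 mm diameter, 45 mm high (centre). Leave alone.
- stamp_center (a point): Dark wooden hand stamp standing upright, 38 mm diameter, 72 mm high (centre). Leave alone.
- pen_cup_center (a point): Dark steel cup with pencils, 72 mm diameter, 95 mm high, pencils to 155 mm (centre of the cup). Leave alone.
- gel_bottle_center (a point): Clear bottle with white cap, 60 mm diameter, 150 mm high (centre). Leave alone.
- ink_pad_center (a point): Flat red ink pad with a blue face, 110 x 70 x 18 mm (centre). Leave alone.
There are look-alikes about, which are no part of the job. There is more than one size of the part that bears jar_center; the job needs the largest.

How it is judged:
On the way, in this order (a step that is already met when the one before it is completed fails the run):
1. the jar stands fully home in the holder's pocket with its cap still screwed on (horizontal distance between jar_center and holder_floor below 0.008 m and z of jar_center in the frame of holder_floor below 0.033 m and angle between jar_center's own z axis and vertical below 0.08 rad and z of cap_center in the frame of jar_center below 0.059 m and angle between the x axis of cap_center and the x axis of jar_center, either way round below 0.35 rad), for 0.2 s.
2. with the jar home in the holder, the cap has been turned until its thread lets go, before being lifted (horizontal distance between jar_center and holder_floor below 0.008 m and z of jar_center in the frame of holder_floor below 0.033 m and angle between jar_center's own z axis and vertical below 0.08 rad and angle between the x axis of cap_center and the x axis of jar_center, either way round above 0.9 rad and z of cap_center in the frame of jar_center below 0.064 m and horizontal distance between cap_center and jar_center below 0.008 m), for 0.05 s.
At the end, for the whole second after the job is handed in: Jar home in the holder (8 mm sideways, 4 mm in height, 0.08 rad); cap gripped (over 2 N), still, upright within 0.2 rad, touching nothing of the jar, within 25 mm of the jar's axis, its centre 70 to 135 mm above jar_center (15 to 80 mm above where it was screwed on) (horizontal distance between jar_center and holder_floor below 0.008 m and z of jar_center in the frame of holder_floor below 0.033 m and angle between jar_center's own z axis and vertical below 0.08 rad and z of cap_center in the frame of jar_center between 0.07 and 0.135 m and horizontal distance between cap_center and jar_center below 0.025 m and angle between cap_center's own z axis and vertical below 0.2 rad and contact force between cap and jar below 0.05 N and contact force between the fingers and cap above 2 N and linear speed of cap below 0.02 m/s); the arm keeps its last pose, push and grip.
It fails at once if another thing on the counter is moved by more than 3 cm (distance of any of book_stack_center, tape_roll_center, stamp_center, pen_cup_center, gel_bottle_center, ink_pad_center from where it was at the start of the episode above 0.03 m).
It fails at once if another thing on the counter is tipped over (angle between any of book_stack_center, tape_roll_center, stamp_center, pen_cup_center, gel_bottle_center, ink_pad_center's own z axis and vertical above 0.4 rad).
It also fails if it takes over 51 s, if anything falls off the work surface, if the arm or the gripper's body presses on something with over 40 N, if the wrist force passes 120 N, or if a joint passes its speed limit or range.

## Working session

There is one attempt and no reset: what is moved stays moved. The work goes in short steps, Python scripts to look and compute and a tool call to move; the robot and the scene stay as the last step left them, time stands still between calls to the robot, and variables do not carry over. Pictures are saved under pics/ and viewed, at most 10 in all, crops included, and the job is handed in when it is done.

Besides the shell and the picture viewer there is one more tool, called after "Request:" by a JSON object that holds its "op" and its "data". play_rows: Moves the arm, as the interface text tells. Its arguments: {"type":"object","properties":{"motion":{"type":"array"},"newtons":{"type":"number"}},"required":["motion"]}

```bash
mkdir -p pics
cat > h.py <<'E'
import numpy as np, cv2
from plant import ctrl, snapshot, job_done, cut_out, place_of
def cam(n):
    s=ctrl.read_state(); d=snapshot(n)
    K=np.array(d["intrinsics"])
    if "mount" in d:
        T=np.eye(4);T[:3,:3]=s["eef_rot"];T[:3,3]=s["tool_pos"];M=T@np.array(d["mount"])
        R=M[:3,:3].T;t=-R@M[:3,3]
    else: R=np.array(d["R"]);t=np.array(d["t"])
    return d["image"],K,R,t
def ray(px,c,z):
    _,K,R,t=c; o=-R.T@t; v=R.T@np.linalg.inv(K)@np.array([px[0],px[1],1.]); return o+v*(z-o[2])/v[2]
def proj(X,c):
    _,K,R,t=c; p=K@(R@np.array(X)+t); return p[:2]/p[2]
E
python3 - <<'E'
from h import *
s=ctrl.read_state();print(s["tool_pos"],s["eef_rot"],s["finger_gap"],ctrl.grip_point_offset)
Z=dict(jar_center=.029,cap_center=.084,holder_floor=.008,stamp_center=.036,pen_cup_center=.047,gel_bottle_center=.075,tape_roll_center=.022,book_stack_center=.038,ink_pad_center=.009)
for n in ["scene","side","wrist"]:
    c=cam(n);cv2.imwrite(f"pics/{n}0.png",c[0][:,:,::-1])
    print(n,"cam",-c[2].T@c[3])
    for k,z in Z.items():
        for r in place_of(k,n)[:4]: print(k,round(r["confidence"],2),np.round(r["position"]),ray(r["position"],c,z).round(3))
E
```

```text
[ 0.13593019 -0.53259554  0.21811016] [[ 9.68970189e-01  2.47177550e-01 -1.75478031e-04]
 [ 2.47177592e-01 -9.68969574e-01  1.09676555e-03]
 [ 1.01062948e-04 -1.10610736e-03 -9.99999383e-01]] 0.09342677623634207 0.0188
scene cam [ 1.54880115 -0.43456836  0.8979838 ]
jar_center 0.88 [358. 196.] [0.554 0.217 0.029]
jar_center 0.76 [383. 216.] [0.681 0.235 0.029]
jar_center 0.6 [328. 205.] [0.55  0.107 0.029]
jar_center 0.38 [222. 241.] [ 0.552 -0.255  0.029]
cap_center 0.49 [359. 184.] [0.559 0.218 0.084]
holder_floor 0.64 [226. 238.] [ 0.519 -0.233  0.008]
stamp_center 0.63 [296. 219.] [ 0.57  -0.021  0.036]
pen_cup_center 0.79 [194. 276.] [ 0.668 -0.364  0.047]
gel_bottle_center 0.7 [413. 193.] [0.678 0.347 0.075]
tape_roll_center 0.56 [314. 237.] [ 0.658 -0.001  0.022]
book_stack_center 0.86 [408. 158.] [0.448 0.503 0.038]
ink_pad_center 0.82 [282. 203.] [ 0.439 -0.012  0.009]
ink_pad_center 0.47 [417. 192.] [0.608 0.425 0.009]
side cam [0.12026639 0.66218666 0.70162536]
jar_center 0.98 [273. 255.] [0.564 0.222 0.029]
jar_center 0.71 [235. 244.] [0.666 0.246 0.029]
jar_center 0.66 [298. 230.] [0.567 0.117 0.029]
cap_center 0.62 [273. 240.] [0.559 0.222 0.084]
holder_floor 0.98 [380. 174.] [ 0.517 -0.248  0.008]
stamp_center 0.64 [365. 224.] [0.433 0.01  0.036]
stamp_center 0.54 [332. 202.] [ 0.553 -0.019  0.036]
stamp_center 0.4 [188. 253.] [0.734 0.335 0.036]
pen_cup_center 0.9 [351. 135.] [ 0.687 -0.35   0.047]
pen_cup_center 0.49 [271. 242.] [0.584 0.202 0.047]
gel_bottle_center 0.68 [190. 255.] [0.688 0.356 0.075]
tape_roll_center 0.78 [294. 192.] [ 0.678 -0.008  0.022]
book_stack_center 0.98 [224. 375.] [0.446 0.498 0.038]
ink_pad_center 0.86 [364. 224.] [ 0.446 -0.014  0.009]
ink_pad_center 0.26 [329. 201.] [ 0.577 -0.045  0.009]
wrist cam [ 0.2123841  -0.51492544  0.38501661]
```

View pics/scene0.png

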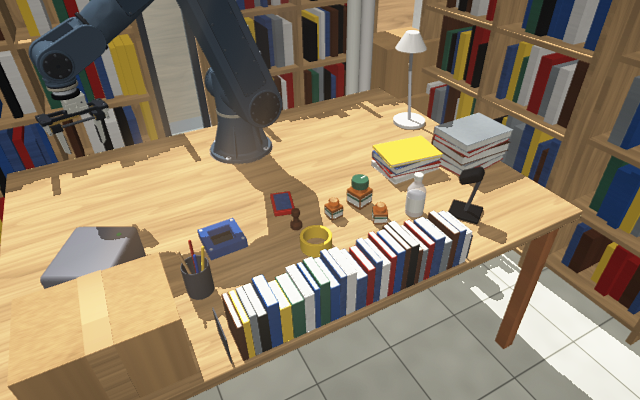

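View pics/side0.png

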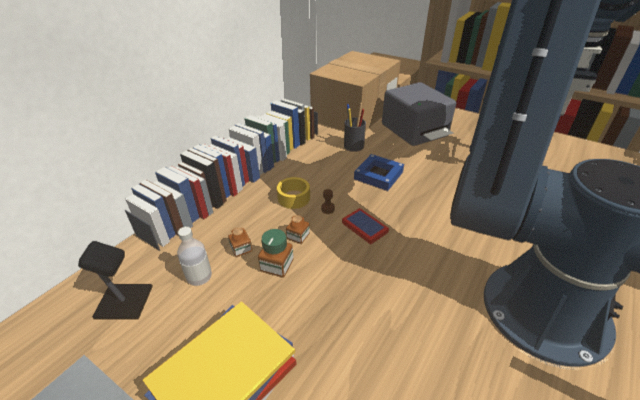

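The jar with the green cap is at about (358,190) in the scene view and (273,250) in the side view. The blue holder is at (222,238) and (380,172). Two smaller capped look-alikes stand beside the jar. I'll look at the holder from above first, on the way to the jar.

Request:
{"op": "play_rows", "data": {"motion": [[[0.03, 0.027, 0.01, 0, 1], [0.03, 0.027, 0.01, 0, 1], [0.03, 0.027, 0.01, 0, 1], [0.03, 0.027, 0.01, 0, 1], [0.03, 0.027, 0.01, 0, 1], [0.03, 0.027, 0.01, 0, 1], [0.03, 0.027, 0.01, 0, 1], [0.03, 0.027, 0.01, 0, 1], [0.03, 0.027, 0.01, 0, 1], [0.03, 0.027, 0.01, 0, 1], [0, 0, 0, 0, 1], [0, 0, 0, 0, 1]]]}}

```text
time_s: 2.5
tool_pos: [0.4371, -0.2617, 0.3189]
eef_rot: [[0.968, 0.251, 0.001], [0.251, -0.968, -0.0], [0.0, 0.001, -1.0]]
ft_force: [0.0, -0.7, -0.3]
finger_gap: 0.0928
grip_force: 0.0
```

Run:
```python
from h import *
c=cam("wrist");cv2.imwrite("pics/w1.png",c[0][:,:,::-1])
print(c[2],-c[2].T@c[3])
for r in place_of("holder_floor","wrist"): print(r,ray(r["position"],c,.008))
```

```text
[[ 0.25045421 -0.96812787 -0.00105571]
 [-0.92883356 -0.24059603  0.28174772]
 [-0.27302182 -0.06958432 -0.95948794]] [ 0.51333215 -0.24337795  0.48534953]
{'position': [327.0, 94.6], 'confidence': 0.64} [ 0.52356716 -0.2461181   0.008     ]
```

View pics/w1.png

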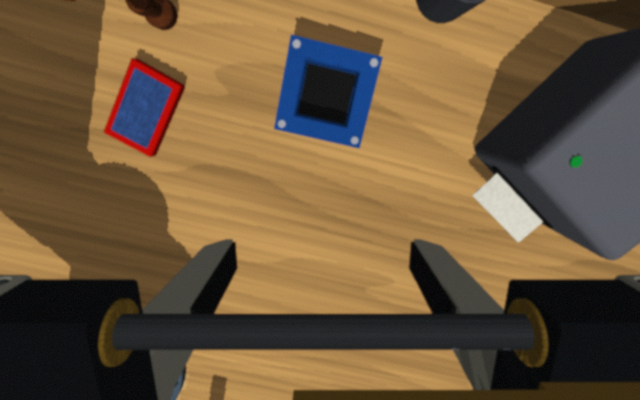

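Blue holder with its dark pocket is centred at about (328,94), rotated a little. I'll fit its edges next and move on to the jar.

```bash
cat >> h.py <<'E'
def toplane(mask,c,z,s=4000):
    "min-area rect in world of the mask's outer contour mapped onto plane z"
    cs,_=cv2.findContours(mask.astype(np.uint8),cv2.RETR_EXTERNAL,cv2.CHAIN_APPROX_NONE)
    k=max(cs,key=cv2.contourArea)[:,0,:].astype(float)
    w=np.array([ray(p,c,z)[:2] for p in k]); return cv2.minAreaRect((w*s).astype(np.float32)),w
E
python3 - <<'E'
from h import *
c=cam("wrist")
h=cv2.cvtColor(c[0],cv2.COLOR_RGB2HSV)
m=((h[:,:,0]>98)&(h[:,:,0]<125)&(h[:,:,1]>150)&(h[:,:,2]>90)).astype(np.uint8)
m[:, :230]=0;m[200:]=0
m=cv2.morphologyEx(m,cv2.MORPH_CLOSE,np.ones((7,7)))
r,w=toplane(m,c,.032);print(np.array(r[0])/4000,np.array(r[1])/4000,r[2])
cs=cv2.findContours(m,cv2.RETR_CCOMP,cv2.CHAIN_APPROX_NONE)
for k,hh in zip(cs[0],cs[1][0]):
    if len(k)>60:
        W=np.array([ray(p,c,.032)[:2] for p in k[:,0].astype(float)])
        q=cv2.minAreaRect((W*4000).astype(np.float32));print(hh[3],np.array(q[0])/4000,np.array(q[1])/4000,q[2])
E
```

```text
[ 0.5246228  -0.24480937] [0.11342413 0.11310992] 1.928720235824585
-1 [ 0.5246228  -0.24480937] [0.11342413 0.11310992] 1.928720235824585
0 [ 0.52254065 -0.24493019] [0.06961413 0.07147206] 2.122126340866089
```

Request:
{"op": "play_rows", "data": {"motion": [[[0.002, 0.041, 0.002, 0, 1], [0.002, 0.041, 0.002, 0, 1], [0.002, 0.041, 0.002, 0, 1], [0.002, 0.041, 0.002, 0, 1], [0.002, 0.041, 0.002, 0, 1], [0.002, 0.041, 0.002, 0, 1], [0.002, 0.041, 0.002, 0, 1], [0.002, 0.041, 0.002, 0, 1], [0.002, 0.041, 0.002, 0, 1], [0.002, 0.041, 0.002, 0, 1], [0.002, 0.041, 0.002, 0, 1], [0, 0, 0, 0, 1], [0, 0, 0, 0, 1]]]}}

```text
time_s: 3.73
tool_pos: [0.4579, 0.1884, 0.3401]
eef_rot: [[0.969, 0.249, -0.001], [0.249, -0.969, -0.0], [-0.001, 0.0, -1.0]]
ft_force: [0.1, 0.3, 0.4]
finger_gap: 0.093
grip_force: 0.0
```

Run:
```python
from h import *
print(ctrl.read_state()["tool_pos"])
c=cam("wrist");cv2.imwrite("pics/w2.png",c[0][:,:,::-1])
for n,z in (("jar_center",.029),("cap_center",.084)):
  for r in place_of(n,"wrist"): print(n,r,ray(r["position"],c,z))
for r in cut_out("cap_center","wrist")[:2]: 
  q,w=toplane(r["mask"],c,.095);print(r["bbox"],np.array(q[0])/4000,np.array(q[1])/4000)
```

```text
[0.45791838 0.18839991 0.34013519]
jar_center {'position': [393.5, 89.5], 'confidence': 0.92} [0.57243453 0.11918474 0.029     ]
cap_center {'position': [313.0, 79.6], 'confidence': 0.75} [0.55509422 0.22433416 0.084     ]
[286.4, 54.7, 340.1, 106.2] [0.55397882 0.22433105] [0.0551009  0.05620467]
```

View pics/w2.png

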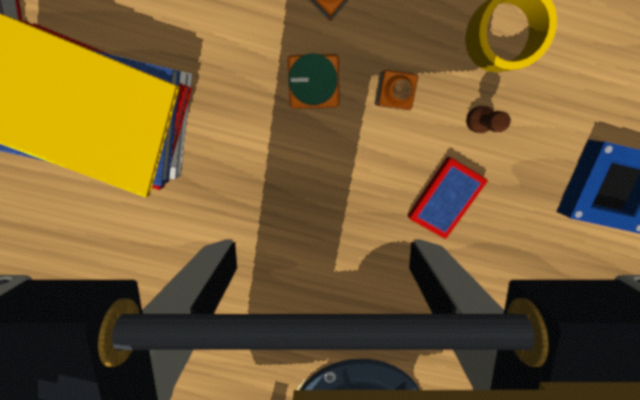

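Green cap with its white stripe is at (313,80), on the square amber body. The ink pad, stamp and tape lie between it and the holder. Now the jar yaw from the amber mask.

Run:
```python
from h import *
c=cam("wrist");img=c[0]
h=cv2.cvtColor(img,cv2.COLOR_RGB2HSV)
x0,y0,x1,y1=270,35,358,125
m=np.zeros(h.shape[:2],np.uint8)
am=((h[:,:,0]<14)&(h[:,:,1]>170))|((h[:,:,0]>60)&(h[:,:,0]<95)&(h[:,:,1]>90))
m[y0:y1,x0:x1]=am[y0:y1,x0:x1]
m=cv2.morphologyEx(cv2.morphologyEx(m,cv2.MORPH_CLOSE,np.ones((5,5))),cv2.MORPH_OPEN,np.ones((5,5)))
q,w=toplane(m,c,.058);print("body",np.array(q[0])/4000,np.array(q[1])/4000,q[2])
g=np.zeros_like(m);g[y0:y1,x0:x1]=((h[:,:,0]>60)&(h[:,:,0]<100)&(h[:,:,1]>70))[y0:y1,x0:x1]
q,w=toplane(g,c,.098);(a,b),r=cv2.minEnclosingCircle((w*4000).astype(np.float32));print("cap",a/4000,b/4000,r/4000)
wh=np.argwhere((h[60:100,280:340,1]<90)&(h[60:100,280:340,2]>140))+[60,280]
if len(wh): 
  print(len(wh),wh.mean(0)); vx,vy,_,_=cv2.fitLine(np.array([ray(p[::-1],c,.098)[:2] for p in wh]).astype(np.float32),cv2.DIST_L2,0,.01,.01).ravel();print(np.degrees(np.arctan2(vy,vx)))
v=np.vstack([np.hstack([img[y0:y1,x0:x1],np.dstack([255*m[y0:y1,x0:x1]]*3)])])
cv2.imwrite("pics/j.png",cv2.resize(v,None,fx=4,fy=4)[:,:,::-1])
```

```text
body [0.55432788 0.22416861] [0.06209474 0.06263396] 15.918326377868652
cap 0.5549359130859375 0.22447894287109374 0.0265534610748291
```

View pics/j.png

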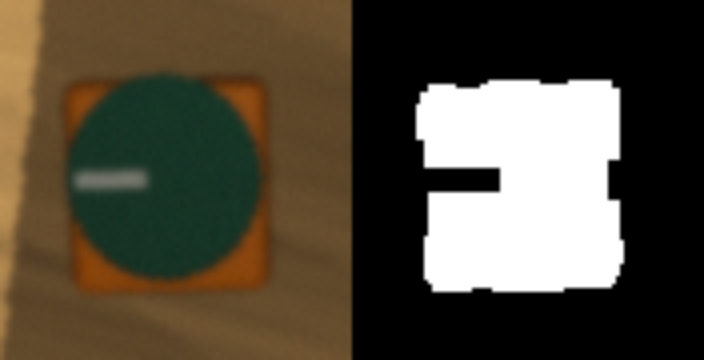

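Request:
{"op": "play_rows", "data": {"motion": [[[0.0325, 0.012, -0.02, 0, 1], [0.0325, 0.012, -0.02, 0, 1], [0.032, 0.012, -0.02, 0, 1], [0, 0, -0.03, 0, 1], [0, 0, -0.03, 0, 1], [0, 0, -0.03, 0, 1], [0, 0, -0.03, 0, 1], [0, 0, -0.03, 0, 1], [0, 0, -0.025, 0, 1], [0, 0, -0.02, 0, 1], [0, 0, -0.015, 0, 1], [0, 0, -0.003, 0, 1], [0, 0, 0, 0, 1], [0, 0, 0, 0, 1]]]}}

```text
time_s: 5.15
tool_pos: [0.5556, 0.2236, 0.0685]
eef_rot: [[0.969, 0.246, 0.001], [0.246, -0.969, 0.0], [0.001, -0.0, -1.0]]
ft_force: [0.0, -0.2, -0.2]
finger_gap: 0.093
grip_force: 0.0
```

Run:
```python
from h import *
s=ctrl.read_state();print(s["tool_pos"],s["ft_force"])
ims=[cv2.cvtColor(cam(n)[0],cv2.COLOR_RGB2BGR) for n in ("side","wrist")]
a=cv2.resize(ims[0][180:300,200:340],(490,420));b=cv2.resize(ims[1],(310,194))
v=np.zeros((420,800,3),np.uint8);v[:,:490]=a;v[:194,490:]=b;cv2.imwrite("pics/g.png",v)
```

```text
[0.55564281 0.22362365 0.06854997] [ 0.01923472 -0.16117674 -0.17830895]
```

View pics/g.png

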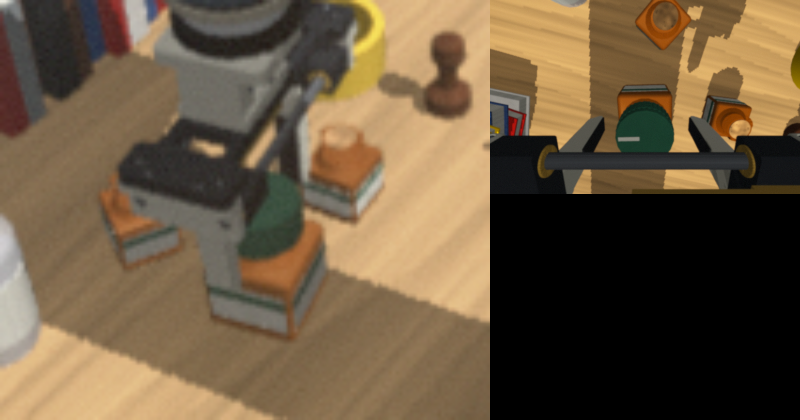

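Fingers straddle the cap cleanly. Close and lift.

Request:
{"op": "play_rows", "data": {"motion": [[[0, 0, -0.001, 0, 0], [0, 0, 0, 0, 0], [0, 0, 0, 0, 0], [0, 0, 0, 0, 0], [0, 0, 0, 0, 0], [0, 0, 0, 0, 0], [0, 0, 0, 0, 0], [0, 0, 0, 0, 0]]], "newtons": 45}}

```text
time_s: 5.92
tool_pos: [0.555, 0.2243, 0.0667]
eef_rot: [[0.969, 0.247, 0.0], [0.247, -0.969, 0.0], [0.0, -0.0, -1.0]]
ft_force: [-1.6, 0.8, 1.3]
finger_gap: 0.0552
grip_force: 45.0
```

Request:
{"op": "play_rows", "data": {"motion": [[[0, 0, 0.01, 0, 0], [0, 0, 0.02, 0, 0], [0, 0, 0.03, 0, 0], [0, 0, 0.03, 0, 0], [0, 0, 0.03, 0, 0], [0, 0, 0.03, 0, 0], [0, 0, 0, 0, 0], [0, 0, 0, 0, 0]]]}}

```text
time_s: 6.58
tool_pos: [0.5552, 0.224, 0.2178]
eef_rot: [[0.969, 0.247, 0.002], [0.247, -0.969, 0.0], [0.002, 0.0, -1.0]]
ft_force: [0.0, -0.9, -5.2]
finger_gap: 0.0553
grip_force: 45.0
```

Request:
{"op": "play_rows", "data": {"motion": [[[-0.0095, -0.039, 0.002, 0, 0], [-0.0095, -0.039, 0.002, 0, 0], [-0.0095, -0.039, 0.002, 0, 0], [-0.0095, -0.039, 0.002, 0, 0], [-0.0095, -0.039, 0.002, 0, 0], [-0.0095, -0.039, 0.002, 0, 0], [-0.0095, -0.039, 0.002, 0, 0], [-0.0095, -0.039, 0.002, 0, 0], [-0.0095, -0.039, 0.002, 0, 0], [-0.0095, -0.039, 0.002, 0, 0], [-0.0095, -0.039, 0.002, 0, 0], [-0.0095, -0.039, 0.002, 0, 0], [0, 0, 0, 0, 0], [0, 0, 0, 0, 0], [0, 0, 0, 0, 0]]]}}

```text
time_s: 7.83
tool_pos: [0.4402, -0.2433, 0.2391]
eef_rot: [[0.969, 0.247, -0.003], [0.247, -0.969, 0.002], [-0.002, -0.003, -1.0]]
ft_force: [0.1, 0.2, -4.9]
finger_gap: 0.055
grip_force: 45.0
```

Run:
```python
from h import *
print(ctrl.read_state()["tool_pos"])
c=cam("wrist");cv2.imwrite("pics/w3.png",c[0][:,:,::-1])
print([(r,ray(r["position"],c,.008)) for r in place_of("holder_floor","wrist")])
h=cv2.cvtColor(c[0],cv2.COLOR_RGB2HSV)
m=((h[:,:,0]>98)&(h[:,:,0]<125)&(h[:,:,1]>150)&(h[:,:,2]>90)).astype(np.uint8)
m[:, :200]=0;m[220:]=0
m=cv2.morphologyEx(m,cv2.MORPH_CLOSE,np.ones((7,7)))
cs=cv2.findContours(m,cv2.RETR_CCOMP,cv2.CHAIN_APPROX_NONE)
for k,hh in zip(cs[0],cs[1][0]):
    if len(k)>60:
        W=np.array([ray(p,c,.032)[:2] for p in k[:,0].astype(float)])
        q=cv2.minAreaRect((W*4000).astype(np.float32));print(hh[3],np.array(q[0])/4000,np.array(q[1])/4000,q[2])
```

```text
[ 0.44023914 -0.24326651  0.23909148]
[({'position': [340.7, 98.4], 'confidence': 0.9}, array([ 0.52420022, -0.24291531,  0.008     ]))]
-1 [ 0.52434821 -0.24493741] [0.11383279 0.11351662] 1.8718268871307373
```

View pics/w3.png

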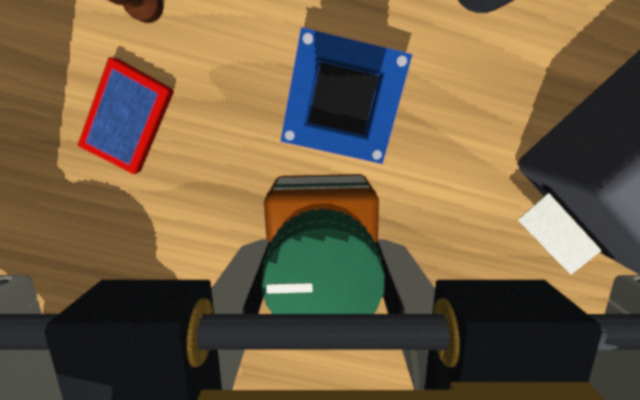

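Holder is unobstructed, with its four screws at (308,38), (402,61), (290,135) and (377,155). The jar hangs squarely in the grip.

Run:
```python
from h import *
c=cam("wrist");h=cv2.cvtColor(c[0],cv2.COLOR_RGB2HSV);P=[]
for x,y in [(308,38),(402,61),(377,155),(290,135)]:
    w=h[y-8:y+9,x-8:x+9]; m=((w[:,:,1]<110)).astype(float); yy,xx=np.mgrid[-8:9,-8:9]
    P.append(ray((x+(m*xx).sum()/m.sum(),y+(m*yy).sum()/m.sum()),c,.032)[:2])
P=np.array(P);print(P.round(4),P.mean(0));d=[np.degrees(np.arctan2(*(P[b]-P[a])[::-1])) for a,b in((0,1),(1,2),(2,3),(3,0))];print(d,np.linalg.norm(P-np.roll(P,1,0),axis=1))
```

```text
[[ 0.5726 -0.1938]
 [ 0.5754 -0.2939]
 [ 0.4749 -0.2971]
 [ 0.4728 -0.1961]] [ 0.52394405 -0.24524402]
[np.float64(-88.40619016854146), np.float64(-178.15406481614698), np.float64(91.17609133833624), np.float64(1.3678068368077945)] [0.0998053  0.10018124 0.10054199 0.10102003]
```

Request:
{"op": "play_rows", "data": {"motion": [[[0.028, -0.0006, 0, -7.1, 0], [0.028, -0.0006, 0, -7.1, 0], [0.0277, -0.0006, 0, 0, 0], [0, 0, -0.03, 0, 0], [0, 0, -0.03, 0, 0], [0, 0, -0.03, 0, 0], [0, 0, -0.028, 0, 0], [0, 0, 0, 0, 0], [0, 0, 0, 0, 0], [0, 0, 0, 0, 0], [0, 0, 0, 0, 0]]]}}

```text
time_s: 8.9
tool_pos: [0.5258, -0.246, 0.1248]
eef_rot: [[1.0, 0.002, 0.003], [0.002, -1.0, -0.002], [0.003, 0.002, -1.0]]
ft_force: [-0.2, 0.3, -4.4]
finger_gap: 0.0548
grip_force: 45.0
```

Run:
```python
from h import *
s=ctrl.read_state();print(s["tool_pos"],s["ft_force"],s["wrist_torque"])
c=cam("side");d=cam("scene")
v=np.vstack([cv2.resize(c[0][100:210,320:450],(650,300+0)),cv2.resize(d[0][180:270,160:290],(650,300))]);cv2.imwrite("pics/ins.png",v[:,:,::-1])
```

```text
[ 0.52581509 -0.24597575  0.12476243] [-0.23433697  0.26037318 -4.36756791] [-0.02547057  0.03763593 -0.01562933]
```

View pics/ins.png

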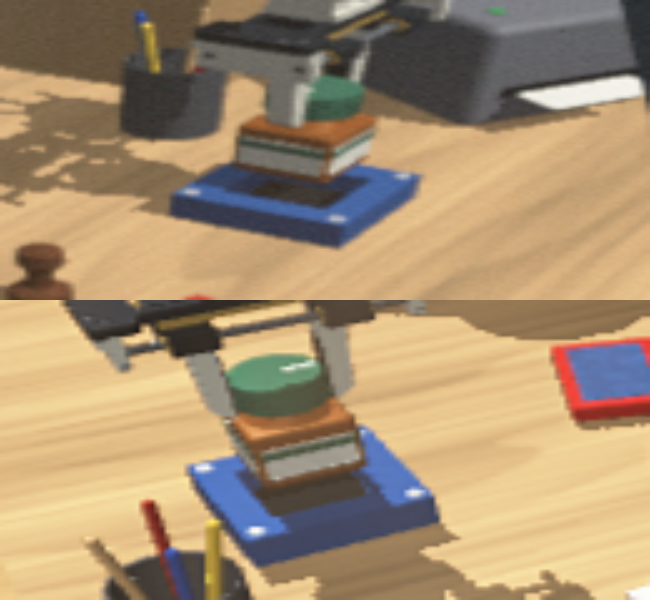

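Jar hangs over the pocket, level and aligned. Small correction, then lower slowly.

Request:
{"op": "play_rows", "data": {"motion": [[[-0.0016, 0.0008, -0.01, 0, 0], [0, 0, -0.01, 0, 0], [0, 0, 0, 0, 0], [0, 0, 0, 0, 0], [0, 0, 0, 0, 0]]]}}

```text
time_s: 9.42
tool_pos: [0.5231, -0.2449, 0.1025]
eef_rot: [[1.0, 0.002, -0.0], [0.002, -1.0, 0.0], [-0.0, -0.0, -1.0]]
ft_force: [0.6, 0.0, -4.0]
finger_gap: 0.0551
grip_force: 45.0
```

Run:
```python
from h import *
for i in range(5):
    s=ctrl.read_state();print(s["tool_pos"],s["ft_force"],np.degrees(np.arctan2(s["eef_rot"][1][0],s["eef_rot"][0][0])));snapshot("side")
```

```text
[ 0.52307744 -0.24494052  0.1024852 ] [ 0.6371405   0.02947609 -4.00943328] 0.10935210478951086
[ 0.52322844 -0.24497494  0.10273288] [ 0.21666323  0.36350975 -4.88222462] 0.11530926630285467
[ 0.5232763  -0.24502873  0.10284075] [-0.33842718  0.70403108 -4.29771707] 0.1075885465092882
[ 0.52326124 -0.24503989  0.10289063] [ 0.20964613  0.59082543 -4.04438545] 0.1103350471117924
[ 0.52323182 -0.24501592  0.10287335] [-1.02362557  1.61961985 -4.02506189] 0.11081761026302504
```

Request:
{"op": "play_rows", "data": {"motion": [[[0.0005, 0, -0.004, 0, 0], [0, 0, -0.003, 0, 0], [0, 0, -0.003, 0, 0], [0, 0, -0.002, 0, 0], [0, 0, 0, 0, 0], [0, 0, 0, 0, 0]]]}}

```text
time_s: 10.17
tool_pos: [0.5235, -0.2449, 0.0905]
eef_rot: [[1.0, 0.002, -0.0], [0.002, -1.0, 0.0], [-0.0, -0.0, -1.0]]
ft_force: [0.4, 0.0, -4.8]
finger_gap: 0.055
grip_force: 45.0
```

Already 8 mm into the pocket without contact force.

Request:
{"op": "play_rows", "data": {"motion": [[[0, 0, -0.004, 0, 0], [0, 0, -0.004, 0, 0], [0, 0, -0.003, 0, 0], [0, 0, -0.002, 0, 0], [0, 0, -0.001, 0, 0], [0, 0, 0, 0, 0], [0, 0, 0, 0, 0]]]}}

```text
time_s: 10.75
tool_pos: [0.5236, -0.2449, 0.0766]
eef_rot: [[1.0, 0.002, 0.0], [0.002, -1.0, -0.0], [0.0, 0.0, -1.0]]
ft_force: [0.7, 0.0, -4.7]
finger_gap: 0.0548
grip_force: 45.0
```

Request:
{"op": "play_rows", "data": {"motion": [[[0, 0, -0.001, 0, 0], [0, 0, -0.001, 0, 0], [0, 0, 0, 0, 0], [0, 0, 0, 0, 0]]]}}

```text
time_s: 11.08
tool_pos: [0.5239, -0.2449, 0.0751]
eef_rot: [[1.0, 0.002, 0.001], [0.002, -1.0, -0.0], [0.001, 0.0, -1.0]]
ft_force: [0.0, 1.4, 1.3]
finger_gap: 0.055
grip_force: 45.0
```

Home on the floor (contact force appears at TCP z = 0.075, as expected). Now unscrew anticlockwise.

Request:
{"op": "play_rows", "data": {"motion": [[[0, 0, 0, 0, 0], [0, 0, 0, 0, 0], [0, 0, 0, 3, 0], [0, 0, 0, 3, 0], [0, 0, 0, 3, 0], [0, 0, 0, 3, 0], [0, 0, 0, 3, 0], [0, 0, 0, 3, 0], [0, 0, 0, 3, 0], [0, 0, 0, 3, 0], [0, 0, 0, 3, 0], [0, 0, 0, 3, 0], [0, 0, 0, 0, 0]]], "newtons": 55}}

```text
time_s: 12.17
tool_pos: [0.5245, -0.2454, 0.0757]
eef_rot: [[0.863, 0.505, 0.002], [0.505, -0.863, -0.001], [0.001, 0.002, -1.0]]
ft_force: [1.1, 1.9, 7.4]
finger_gap: 0.0549
grip_force: 55.0
```

Run:
```python
from h import *
s=ctrl.read_state();print(s["tool_pos"],s["ft_force"],s["wrist_torque"],s["joints"])
c=cam("wrist");h=cv2.cvtColor(c[0],cv2.COLOR_RGB2HSV)
m=(h[:,:,1]<60)&(h[:,:,2]>190);m[:, :240]=0;m[:,400:]=0;m[:250]=0;m[315:]=0
p=np.argwhere(m)
print(len(p),p.mean(0) if len(p) else 0)
if len(p):
  vx,vy,_,_=cv2.fitLine(np.array([ray(q[::-1],c,.106)[:2] for q in p]).astype(np.float32),cv2.DIST_L2,0,.01,.01).ravel();print("stripe",np.degrees(np.arctan2(vy,vx)),"tool",np.degrees(np.arctan2(s["eef_rot"][1][0],s["eef_rot"][0][0])))
```

```text
[ 0.52454407 -0.24535124  0.07569082] [1.09117678 1.88696034 7.38338156] [ 0.21271141 -0.24641413  0.10939039] [-5.17936972e-01  5.80985094e-01  1.68861512e+00  1.14605477e-04
  8.69251788e-01  5.23817210e-01]
351 [288.11111111 290.67806268]
stripe -57.148575 tool 30.307747532413206
```

The stripe has followed the tool with no slip. Continue turning.

Request:
{"op": "play_rows", "data": {"motion": [[[0, 0, 0, 3, 0], [0, 0, 0, 3, 0], [0, 0, 0, 3, 0], [0, 0, 0, 3, 0], [0, 0, 0, 3, 0], [0, 0, 0, 3, 0], [0, 0, 0, 3, 0], [0, 0, 0, 3, 0], [0, 0, 0, 3, 0], [0, 0, 0, 3, 0], [0, 0, 0, 3, 0], [0, 0, 0.0005, 3, 0], [0, 0, 0.0005, 3, 0], [0, 0, 0.0005, 3, 0], [0, 0, 0.0005, 3, 0], [0, 0, 0.0005, 3, 0], [0, 0, 0.0005, 3, 0], [0, 0, 0, 0, 0], [0, 0, 0, 0, 0]]]}}

```text
time_s: 13.8
tool_pos: [0.5235, -0.245, 0.0776]
eef_rot: [[0.156, 0.988, -0.0], [0.988, -0.156, -0.0], [-0.0, -0.0, -1.0]]
ft_force: [0.3, 0.1, 0.9]
finger_gap: 0.0549
grip_force: 55.0
```

Run:
```python
from h import *
s=ctrl.read_state();print(s["tool_pos"],s["ft_force"],s["wrist_torque"])
c=cam("wrist");cv2.imwrite("pics/w5.png",c[0][:,:,::-1]);h=cv2.cvtColor(c[0],cv2.COLOR_RGB2HSV)
m=(h[:,:,1]<60)&(h[:,:,2]>160);m[:, :240]=0;m[:,400:]=0;m[:250]=0;m[315:]=0
p=np.argwhere(m);print(len(p),p.mean(0) if len(p) else 0)
if len(p):
  vx,vy,_,_=cv2.fitLine(np.array([ray(q[::-1],c,.106)[:2] for q in p]).astype(np.float32),cv2.DIST_L2,0,.01,.01).ravel();print("stripe",np.degrees(np.arctan2(vy,vx)),"tool",np.degrees(np.arctan2(s["eef_rot"][1][0],s["eef_rot"][0][0])))
```

```text
[ 0.52350563 -0.24497073  0.07757768] [0.26817959 0.05673997 0.93032977] [ 0.08265756 -0.02355079 -0.01164603]
10 [305. 264.]
stripe 85.45512 tool 81.0215626516883
```

View pics/w5.png

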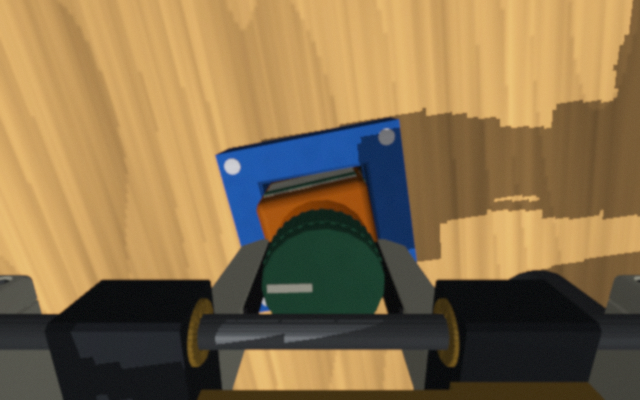

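The jar is home in the pocket and the stripe is still at the same place in the grip, (289,288), so the cap turned about 80° without slipping. Lift straight up.

Request:
{"op": "play_rows", "data": {"motion": [[[0, 0, 0.002, 0, 0], [0, 0, 0.003, 0, 0], [0, 0, 0.004, 0, 0], [0, 0, 0.006, 0, 0], [0, 0, 0.008, 0, 0], [0, 0, 0.01, 0, 0], [0, 0, 0.01, 0, 0], [0, 0, 0.002, 0, 0], [0, 0, 0, 0, 0], [0, 0, 0, 0, 0], [0, 0, 0, 0, 0], [0, 0, 0, 0, 0], [0, 0, 0, 0, 0], [0, 0, 0, 0, 0]]]}}

```text
time_s: 15.02
tool_pos: [0.5235, -0.2448, 0.1223]
eef_rot: [[0.154, 0.988, -0.0], [0.988, -0.154, 0.0], [0.0, -0.0, -1.0]]
ft_force: [-0.7, 1.1, -0.7]
finger_gap: 0.055
grip_force: 55.0
```

Run:
```python
from h import *
s=ctrl.read_state();print(s["tool_pos"],s["ft_force"],s["grip_force"])
c=cam("side");d=cam("scene")
v=np.vstack([cv2.resize(c[0][100:210,320:450],(650,300)),cv2.resize(d[0][180:270,160:290],(650,300))]);cv2.imwrite("pics/end.png",v[:,:,::-1])
```

```text
[ 0.5234905  -0.24484701  0.12233851] [-0.68057799  1.05541488 -0.71329245] 55.021321177482605
```

View pics/end.png

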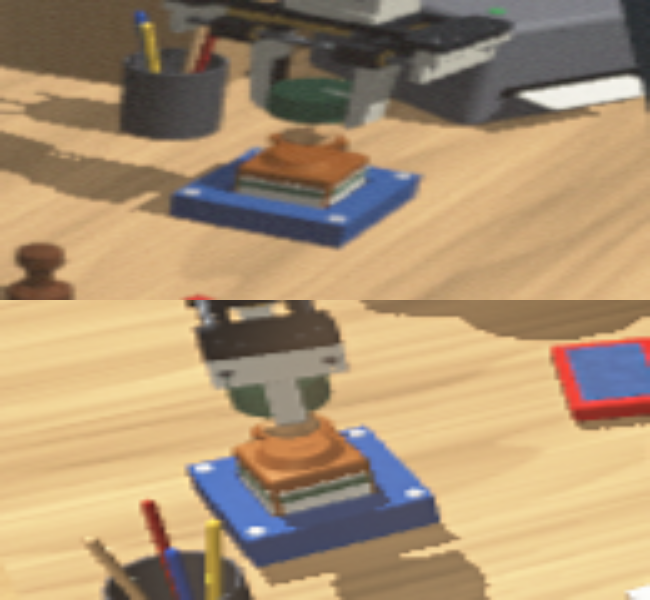

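The cap is held clear above the open neck and the jar is seated in the pocket. The force reading shows only the cap's weight.

```bash
python3 -c "
from plant import job_done
print(job_done())"
```

```text
the job is handed in; nothing more can be done
None
```

I handed the job in at about 15 s of robot time: the jar is home in the holder, and its unscrewed cap is still gripped upright about 45 mm above where it was screwed on; the judge's result wasn't reported back.

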